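# Line up the tile core bits by diameter

## Task

Line up the four steel tile core bits on the wooden board in order of diameter: the smallest on the round mark next to the upright steel post, then each next larger one on the next mark, so that the largest is on the mark farthest from the post. Leave each standing upright with its nut on top, centred on its mark, and leave the glass jar where it stands.

Things in the scene. Friction and masses are not known exactly. Their poses are not given: they have to be found in the camera images.
- bit_24_center (a point): The smallest core bit: a loose plain pale-metal cup 24 mm in diameter and 40 mm high, standing mouth down on the bench, with a dark hexagonal nut (16 mm across flats, 18 mm high) centred on its flat top; 58 mm high in all, 80 g or so (varies by a third). It can be gripped across the cup. This point is on its axis, half-way up: 29 mm above its underside. z is its axis, up. Its yaw does not matter.
- bit_36_center (a point): The second smallest core bit: a loose plain pale-metal cup 36 mm in diameter and 40 mm high, standing mouth down on the bench, with a dark hexagonal nut (16 mm across flats, 18 mm high) centred on its flat top; 58 mm high in all, 110 g or so (varies by a third). It can be gripped across the cup. This point is on its axis, half-way up: 29 mm above its underside. z is its axis, up. Its yaw does not matter.
- bit_48_center (a point): The second largest core bit: a loose plain pale-metal cup 48 mm in diameter and 40 mm high, standing mouth down on the bench, with a dark hexagonal nut (16 mm across flats, 18 mm high) centred on its flat top; 58 mm high in all, 150 g or so (varies by a third). It can be gripped across the cup. This point is on its axis, half-way up: 29 mm above its underside. z is its axis, up. Its yaw does not matter.
- bit_60_center (a point): The largest core bit: a loose plain pale-metal cup 60 mm in diameter and 40 mm high, standing mouth down on the bench, with a dark hexagonal nut (16 mm across flats, 18 mm high) centred on its flat top; 58 mm high in all, 200 g or so (varies by a third). It can be gripped across the cup. This point is on its axis, half-way up: 29 mm above its underside. z is its axis, up. Its yaw does not matter.
- mark_a: Round mark at the end of the row on the robot's left (+y), on a fixed light wooden board (96 x 424 mm, 12 mm thick, long side roughly along y) that carries a straight row of four identical marks 82 mm apart. The mark is a thin dark circle 62 mm in diameter with a dark dot at its middle, level with the board's top. Origin: its centre, on the board's top face, 12 mm above the bench; x is across the board, y along the row, z up.
- mark_b: Round mark second from the robot's left (+y), on a fixed light wooden board (96 x 424 mm, 12 mm thick, long side roughly along y) that carries a straight row of four identical marks 82 mm apart. The mark is a thin dark circle 62 mm in diameter with a dark dot at its middle, level with the board's top. Origin: its centre, on the board's top face, 12 mm above the bench; x is across the board, y along the row, z up.
- mark_c: Round mark second from the robot's right (-y), on a fixed light wooden board (96 x 424 mm, 12 mm thick, long side roughly along y) that carries a straight row of four identical marks 82 mm apart. The mark is a thin dark circle 62 mm in diameter with a dark dot at its middle, level with the board's top. Origin: its centre, on the board's top face, 12 mm above the bench; x is across the board, y along the row, z up.
- mark_d: Round mark at the end of the row on the robot's right (-y), on a fixed light wooden board (96 x 424 mm, 12 mm thick, long side roughly along y) that carries a straight row of four identical marks 82 mm apart. The mark is a thin dark circle 62 mm in diameter with a dark dot at its middle, level with the board's top. Origin: its centre, on the board's top face, 12 mm above the bench; x is across the board, y along the row, z up.
- post: Upright fixed steel post, 20 mm in diameter and 45 mm high with a dark foot ring 30 mm in diameter, at one end of the wooden board, in line with the marks and 68 mm from the nearest of them; at which end varies (a flat dark disc, 20 mm in diameter and 4 mm high, is at the other end). Origin: centre of its foot, on the board's top face; z up.
- jar_center (a point): Bystander, to be left alone: a loose glass jar with a steel lid, 68 mm in diameter and 95 mm high, standing on the bench to one side of the work, 300 g. This point is on its axis, half-way up (47.5 mm above the bench).
Not all that is in view belongs to the job. What is shaped like the part that bears bit_60_center but yellow is not meant. Leave any blue look-alike of the part that bears bit_48_center alone.

How it is judged:
At the end, for the whole second after the job is handed in: Each core bit stands on the board, upright within 0.12 rad, released and at rest, its axis within 14 mm of the centre of its mark: the 24 mm bit on the mark nearest the post, then 36, 48 and 60 mm in order away from it (((horizontal distance between post and mark_a below 0.12 m and horizontal distance between bit_24_center and mark_a below 0.014 m and horizontal distance between bit_36_center and mark_b below 0.014 m and horizontal distance between bit_48_center and mark_c below 0.014 m and horizontal distance between bit_60_center and mark_d below 0.014 m) or (horizontal distance between post and mark_d below 0.12 m and horizontal distance between bit_24_center and mark_d below 0.014 m and horizontal distance between bit_36_center and mark_c below 0.014 m and horizontal distance between bit_48_center and mark_b below 0.014 m and horizontal distance between bit_60_center and mark_a below 0.014 m)) and height (world z) of bit_24_center between 0.035 and 0.047 m and angle between each of bit_24_center, bit_36_center, bit_48_center, bit_60_center's own z axis and vertical below 0.12 rad and linear speed of each of bit_24, bit_36, bit_48, bit_60 below 0.02 m/s and height (world z) of bit_36_center between 0.035 and 0.047 m and height (world z) of bit_48_center between 0.035 and 0.047 m and height (world z) of bit_60_center between 0.035 and 0.047 m); the robot touches nothing.
It fails at once if the glass jar is moved more than 20 mm (distance of jar_center from where it was at the start of the episode above 0.02 m).
It also fails if it takes over 99 s, if anything falls off the work surface, if the arm or the gripper's body presses on something with over 40 N, if the wrist force passes 120 N, or if a joint passes its speed limit or range.

## Robot

A 7-joint arm with a two-finger parallel gripper is mounted at the origin on the work surface. World frame = base frame: x ahead of the robot, y to its left, z up, the work surface at z = 0. Lengths are in m, angles in rad, forces in N, time in s.
With the tool pointing down it reaches from about 0.4 to 0.875 m from the base axis. Payload 19.3 kg.
Tool frame: the origin (TCP) lies on the centre line of the jaws, within the pads' length; the fingertips stand 17 mm ahead of it and the grasp point (between the pads) lies 2 mm behind it; z points along the fingers, y is the direction in which the jaws open and shut (so a half turn about z gives the same grasp; the last joint's range is limited). The gripper opens to 85 mm and grips with 20 to 120 N. Pads are 22 mm wide; open, the fingers measure 114 mm over their backs; the gripper's body (76 mm by 85 mm) begins 54 mm behind the grasp point. The pads swing forward as they close: fully open they stand 13 mm farther back than shut.
Start: joints at [-0.07, 0.521, -0.036, 1.599, 0.021, 1.021, -0.113], TCP at [0.625, -0, 0.223] pointing down, gripper open.
Joint ranges: [-2.91, 2.91], [-0.3, 2.13], [-1.5, 1.42], [0.17, 2.43], [-1.26, 4.41], [0.16, 1.93], [-2.52, 2.52]. Speed limits (rad/s): [1.89, 1.89, 2.39, 2.39, 3.01, 3.01, 3.01].

## Interface

Orientations are given as a unit quaternion [w, x, y, z].
In Python, from workcell import manip gives the robot as it stands. The module is installed in compiled form; this text tells all that it offers.
- The arm moves only by the tool carry_out, never from a script. Its arguments are lists of equal length, an entry for each row: "translation": the shift along the tool's x, y, z in m, a list of three; "rotation": the turn, a rotation vector about the tool's x, y, z in degrees, a list of three; "claw": the finger opening in m, from 0 to 0.0854. In form: {"translation": [[tx, ty, tz], ...], "rotation": [[ax, ay, az], ...], "claw": [claw, ...]}. A call has 1 to 5 rows; each row is the pose to reach, as a shift and turn from the pose measured when the call began, along the tool's axes at that moment; what a row does not reach only later rows make up. A row lasts 1/12 s, in which the tool goes at most 41.7 mm and 7.16 degrees, less where a joint would pass 70% of its speed; a pose out of reach is approached as far as the arm can. A call with a gripper value outside its range is refused whole. The fingers move at their own pace and stop on an object; "squeeze" is the grip in N (left out, the last holds). Time passes only in rows, so rows that repeat a pose let the fingers close. It gives the time, the measured TCP pose, the force and the opening at its end, in the units of the state.
- manip.sense(): the state, without advancing time (a new reading comes with each control period).
- manip.capture(name): name is "scene" or "side" or "wrist"; returns a dict with "img" (384x512x3 uint8, red, green, blue), "K" (3x3 intrinsics, pixels), "pose" (4x4, takes a point from camera to world coordinates). Camera axes: x right, y down, z forward; pixel columns grow to the right and rows downward; lengths in m; the calibration is good to about 2 mm. A picture is of the moment at which its call begins. There is no depth.
- manip.finish_job(): hands the job in, once; it reports no verdict.
Trained networks look in the newest picture that a camera, given by its name, has taken for a name from the list of things; names that differ only in an ending like _2 or _b are one class to them, and where a whole thing is asked for, a point or a joint stands for the part that bears it (a point fixed in the world has none). Each returns a list of dicts, best first, with "confidence" (0 to 1); they miss things now and then, are a little off and sometimes report something else, mostly with a low value. They report only what shows in the picture. A call takes as long as a camera call. They do not tell look-alikes from the thing itself.
- manip.look_for(camera, label): "extent" ([left, top, width, height] in pixels, round what is visible of it).
The state is a dict: "clock": time; "joints": joint angles; "qvel": joint speeds; "effort": joint torques, N m; "position": TCP position; "orientation": TCP orientation; "ft_force": force on the tool from outside, world axes, zero at the start; "wrist_torque": the same for the moment, N m; "finger_gap": finger opening in m.
Only numpy, scipy, OpenCV 4.12 (cv2) and the standard library are available. Lean on these libraries where they do the work, as an engineer would, in place of code of your own. Each camera call takes 0.05 s, during which the arm holds its last target. There are 200 camera calls.

## Working session

There is one attempt and no reset: what is moved stays moved. The work goes in short steps, Python scripts to look and compute and a tool call to move; the robot and the scene stay as the last step left them, time stands still between calls to the robot, and variables do not carry over. Pictures are saved under pics/ and viewed, about 12 in all and at most 16, crops included, and the job is handed in when it is done.

Besides the shell and the picture viewer there is one more tool, called after "Call:" as name(argument=value, ...) on one line, values as JSON. carry_out: Moves the arm, as the interface text tells. Its arguments: {"type":"object","properties":{"translation":{"type":"array"},"rotation":{"type":"array"},"claw":{"type":"array"},"squeeze":{"type":"number"}},"required":["translation","rotation","claw"]}

```bash
mkdir -p pics; python3 - <<'E'
from workcell import manip
import cv2
s=manip.sense(); print(s['clock'],s['position'],s['orientation'],s['finger_gap'])
for c in ['scene','side','wrist']:
    r=manip.capture(c); cv2.imwrite(f'pics/{c}0.png',cv2.cvtColor(r['img'],cv2.COLOR_RGB2BGR))
    print(c,r['K'].round(1).tolist(),r['pose'].round(3).tolist())
    for l in ['bit_24_center','bit_36_center','bit_48_center','bit_60_center','mark_a','post','jar_center']:
        print(l,[([round(float(v)) for v in d['extent']],round(d['confidence'],2)) for d in manip.look_for(c,l)])
a=cv2.imread('pics/scene0.png');b=cv2.imread('pics/side0.png')
E
```

```text
0.0 [ 6.24649971e-01 -4.29662656e-05  2.22326365e-01] [-3.53760126e-04  7.07097730e-01  7.07115601e-01 -4.48485094e-04] 0.0850470933331337
scene [[419.7, 0.0, 258.0], [0.0, 419.7, 188.5], [0.0, 0.0, 1.0]] [[-0.342, 0.611, -0.714, 1.237], [0.94, 0.222, -0.26, 0.268], [-0.001, -0.76, -0.65, 0.732], [0.0, 0.0, 0.0, 1.0]]
bit_24_center [([345, 190, 11, 22], 0.63)]
bit_36_center [([166, 155, 13, 24], 0.72)]
bit_48_center [([232, 168, 21, 31], 0.89), ([205, 167, 19, 25], 0.69)]
bit_60_center [([274, 164, 26, 23], 0.88), ([277, 184, 30, 31], 0.63)]
mark_a [([251, 230, 24, 17], 0.79), ([285, 235, 29, 22], 0.68), ([184, 216, 24, 18], 0.68), ([212, 220, 32, 23], 0.63)]
post [([325, 235, 10, 20], 0.5)]
jar_center [([408, 220, 40, 50], 0.55)]
side [[462.8, 0.0, 255.1], [0.0, 462.8, 195.5], [0.0, 0.0, 1.0]] [[0.829, -0.368, 0.422, -0.086], [-0.56, -0.534, 0.634, -0.904], [-0.009, -0.761, -0.648, 0.995], [0.0, 0.0, 0.0, 1.0]]
bit_24_center [([197, 176, 6, 12], 0.6)]
bit_36_center [([287, 260, 10, 18], 0.63)]
bit_48_center [([256, 233, 22, 19], 0.82), ([244, 215, 16, 20], 0.62)]
bit_60_center [([201, 212, 21, 24], 0.79), ([219, 189, 21, 25], 0.66)]
mark_a [([277, 198, 19, 12], 0.71), ([260, 188, 18, 11], 0.69), ([295, 213, 18, 11], 0.55), ([248, 176, 17, 9], 0.47), ([188, 123, 23, 34], 0.19)]
post []
jar_center []
wrist [[336.4, 0.0, 254.0], [0.0, 336.4, 190.5], [0.0, 0.0, 1.0]] [[1.0, -0.0, -0.0, 0.625], [-0.0, -0.959, -0.284, 0.071], [-0.0, 0.284, -0.959, 0.374], [0.0, 0.0, 0.0, 1.0]]
bit_24_center []
bit_36_center [([211, 81, 57, 59], 0.51)]
bit_48_center [([79, 187, 52, 49], 0.95), ([49, 53, 78, 65], 0.66), ([91, 254, 33, 31], 0.49)]
bit_60_center [([50, 50, 77, 67], 0.69), ([0, 106, 45, 61], 0.64)]
mark_a [([218, 162, 53, 48], 0.88), ([201, 0, 60, 65], 0.75), ([224, 231, 54, 46], 0.67), ([208, 80, 59, 58], 0.65)]
post []
jar_center []
```

View pics/scene0.png

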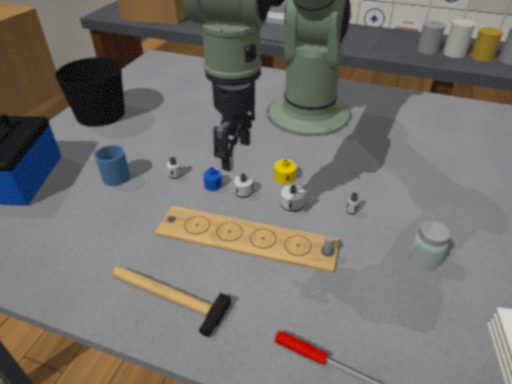

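View pics/side0.png

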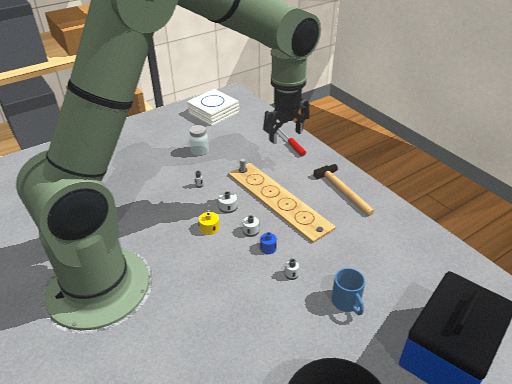

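View pics/wrist0.png

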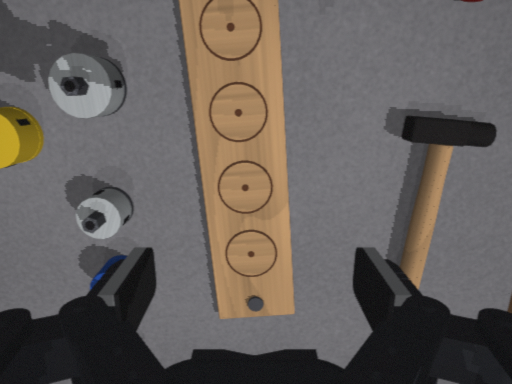

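Scene: the post is at the +y end (scene px 328,245), so the 24 bit goes on mark_a, 36 on b, 48 on c and 60 on d. In the wrist view the mark dots are at (230,27), (238,112), (245,187) and (251,254), the 60 bit's nut at (75,85) and the 48's at (93,222). The 24 bit (scene 354,200) and the 36 bit (173,168) are out of wrist view. The yellow and blue ones are decoys.

```bash
cat > h.py <<'E'
from workcell import manip
import numpy as np, cv2
def ray(r,u,v,z):
    K,T=np.array(r['K']),np.array(r['pose'])
    d=T[:3,:3]@np.linalg.solve(K,[u,v,1.]); return (T[:3,3]+d*(z-T[2,3])/d[2])[:2].round(4)
def save(r,n): cv2.imwrite(f'pics/{n}.png',cv2.cvtColor(r['img'],cv2.COLOR_RGB2BGR))
E
python3 - <<'E'
from h import *
w=manip.capture('wrist'); s=manip.capture('scene'); d=manip.capture('side')
# dark dot centroids in marks
g=cv2.cvtColor(w['img'],cv2.COLOR_RGB2GRAY)
P=[]
for n,(u,v) in zip('abcd',[(230,27),(238,112),(245,187),(251,254)]):
    p=g[v-10:v+11,u-10:u+11].astype(float); m=np.clip(np.median(p)-25-p,0,None)
    yy,xx=np.mgrid[-10:11,-10:11]; c=(u+(m*xx).sum()/m.sum(),v+(m*yy).sum()/m.sum())
    P.append(ray(w,*c,.012)); print(n,c,P[-1])
print(np.linalg.norm(np.diff(P,axis=0),axis=1))
for n,(u,v) in {'60':(75,86),'48':(93,222)}.items(): print(n,'nut top',ray(w,u,v,.056))
for n,b in {'24':(345,190,11,22),'36':(166,155,13,24),'48':(232,168,21,31),'60':(277,184,30,31)}.items(): print('scene',n,ray(s,b[0]+b[2]/2,b[1]+b[3]/2,.027))
for n,b in {'24':(197-2,172,8,16),'36':(287,260,10,18),'48':(244,215,16,20),'60':(219,189,21,25)}.items(): print('side',n,ray(d,b[0]+b[2]/2,b[1]+b[3]/2,.027))
print('jar',ray(s,428,245,.0475),ray(d,199,141,.0475))
print('blue',ray(s,212,180,.025),'yellow',ray(s,286,173,.025))
E
```

```text
a (np.float64(230.17755745831457), np.float64(26.56692203695358)) [0.6019 0.1317]
b (np.float64(237.94064171122994), np.float64(112.18395721925134)) [0.6083 0.0498]
c (np.float64(244.7887323943662), np.float64(187.27784891165172)) [ 0.6149 -0.0322]
d (np.float64(250.67705167173253), np.float64(253.64741641337386)) [ 0.6212 -0.1142]
[0.08214968 0.08226518 0.08224166]
60 nut top [0.4637 0.0755]
48 nut top [ 0.462  -0.0562]
scene 24 [0.429  0.2197]
scene 36 [ 0.4574 -0.2658]
scene 48 [ 0.4576 -0.0589]
scene 60 [0.4735 0.0809]
side 24 [0.4336 0.2173]
side 36 [ 0.454  -0.2689]
side 48 [ 0.4598 -0.0645]
side 60 [0.4604 0.0653]
jar [0.5366 0.4051] [0.5338 0.3963]
blue [ 0.4695 -0.1412] yellow [0.3739 0.0346]
```

Call:
carry_out(translation=[[0.0755, -0.161, 0.1], [0.0755, -0.161, 0.1], [0.0755, -0.161, 0.1], [0.0755, -0.161, 0.1], [0.0755, -0.161, 0.1]], rotation=[[0, 0, 0], [0, 0, 0], [0, 0, 0], [0, 0, 0], [0, 0, 0]], claw=[0.085, 0.085, 0.085, 0.085, 0.085], squeeze=40)

```text
clock: 1.77
position: [0.4618, 0.076, 0.1222]
orientation: [-0.0, 0.707, 0.707, 0.0]
ft_force: [1.0, 1.6, -1.0]
finger_gap: 0.0853
```

```bash
python3 - <<'E'
from h import *
s=manip.sense(); print(s['clock'],s['position'].round(4),s['orientation'].round(4),s['qvel'].round(2))
r=manip.capture('wrist'); save(r,'w1')
for l in ['bit_60_center','bit_48_center','bit_24_center']:
    for d in manip.look_for('wrist',l): print(l,np.round(d['extent']),d['confidence'])
E
```

```text
1.7667 [0.4618 0.076  0.1222] [-1.000e-04  7.071e-01  7.071e-01  1.000e-04] [-0.49 -0.05 -0.04  0.93  0.07 -0.89 -0.6 ]
bit_60_center [ 88. 203.  89.  74.] 0.84
bit_60_center [211. 145.  82.  85.] 0.77
bit_48_center [221. 294.  59.  60.] 0.58
```

View pics/w1.png

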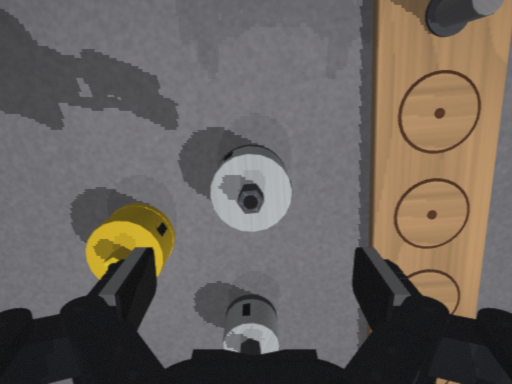

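Wrist view: the 60 bit is below the jaws with its nut at (251,201), the yellow decoy at lower left (nut ~(113,266)), and the 48 bit at the bottom.

```bash
python3 - <<'E'
from h import *
r=manip.capture('wrist'); s=manip.sense(); print(s['position'])
print('60',ray(r,251,201,.058),'cup top',ray(r,251,190,.040),'yellow',ray(r,113,266,.058),ray(r,126,255,.04),'48 ',ray(r,251,346,.058))
E
```

```text
[0.46490756 0.07550234 0.12334974]
60 [0.4622 0.0758] cup top [0.462  0.0782] yellow [0.3631 0.0266] [0.3658 0.026 ] 48  [ 0.462  -0.0427]
```

Call:
carry_out(translation=[[0.0015, -0.004, 0.035], [0.0015, -0.004, 0.07], [0.0015, -0.004, 0.099], [0.0015, -0.004, 0.099], [0.0015, -0.004, 0.099]], rotation=[[0, 0, 0], [0, 0, 0], [0, 0, 0], [0, 0, 0], [0, 0, 0]], claw=[0.08, 0.08, 0.08, 0.08, 0.08])

```text
clock: 2.43
position: [0.4613, 0.0765, 0.0242]
orientation: [0.0, 0.707, 0.707, -0.0]
ft_force: [-0.4, 0.7, 0.9]
finger_gap: 0.08
```

Call:
carry_out(translation=[[0, 0, 0], [0, 0, 0], [0, 0, 0], [0, 0, 0], [0, 0, 0]], rotation=[[0, 0, 0], [0, 0, 0], [0, 0, 0], [0, 0, 0], [0, 0, 0]], claw=[0.05, 0.05, 0.05, 0.05, 0.05], squeeze=40)

```text
clock: 2.85
position: [0.4657, 0.0764, 0.0283]
orientation: [0.003, 0.708, 0.706, 0.003]
ft_force: [4.4, -5.8, 49.0]
finger_gap: 0.0499
```

```bash
python3 - <<'E'
from h import *
s=manip.sense(); print(s['clock'],s['position'].round(4),s['ft_force'],s['finger_gap'],s['wrist_torque'])
r=manip.capture('wrist'); save(r,'w2')
q=manip.capture('scene'); im=q['img'][130:260,200:360]; 
cv2.imwrite('pics/w2c.png',np.hstack([cv2.cvtColor(r['img'],cv2.COLOR_RGB2BGR)[::1,100:400],cv2.cvtColor(cv2.resize(im,(472,384),interpolation=cv2.INTER_CUBIC),cv2.COLOR_RGB2BGR)]))
E
```

```text
2.85 [0.4657 0.0764 0.0283] [ 4.42078524 -5.84833679 49.04036159] 0.049851811866340114 [-1.44505062  0.25075718  0.20943718]
```

View pics/w2c.png

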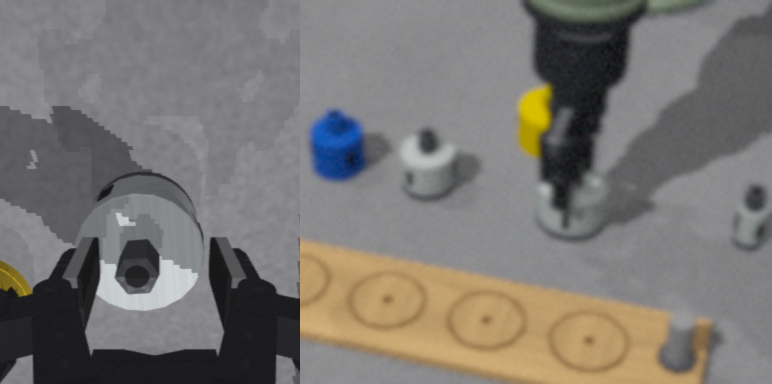

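Call:
carry_out(translation=[[0, 0, 0], [0, 0, 0], [0, -0.003, -0.007], [0, -0.006, -0.007], [0, -0.006, -0.007]], rotation=[[0, 0, 0], [0, 0, 0], [0, 0, 0], [0, 0, 0], [0, 0, 0]], claw=[0.085, 0.085, 0.085, 0.085, 0.085])

```text
clock: 3.37
position: [0.4594, 0.0765, 0.0361]
orientation: [0.003, 0.708, 0.706, 0.004]
ft_force: [-0.2, -1.5, -0.3]
finger_gap: 0.0853
```

```bash
python3 - <<'E'
from h import *
s=manip.sense(); print(s['clock'],s['position'].round(4),s['orientation'].round(4),s['ft_force'],s['finger_gap'])
r=manip.capture('wrist'); save(r,'w3')
q=manip.capture('scene'); im=q['img'][130:260,200:360]; 
cv2.imwrite('pics/w3c.png',np.hstack([cv2.cvtColor(r['img'],cv2.COLOR_RGB2BGR)[::1,100:400],cv2.cvtColor(cv2.resize(im,(472,384),interpolation=cv2.INTER_CUBIC),cv2.COLOR_RGB2BGR)]))
E
```

```text
3.3667 [0.4594 0.0765 0.0361] [0.003  0.7079 0.7063 0.0038] [-0.1692833  -1.47543796 -0.32954898] 0.08527191933002472
```

View pics/w3c.png

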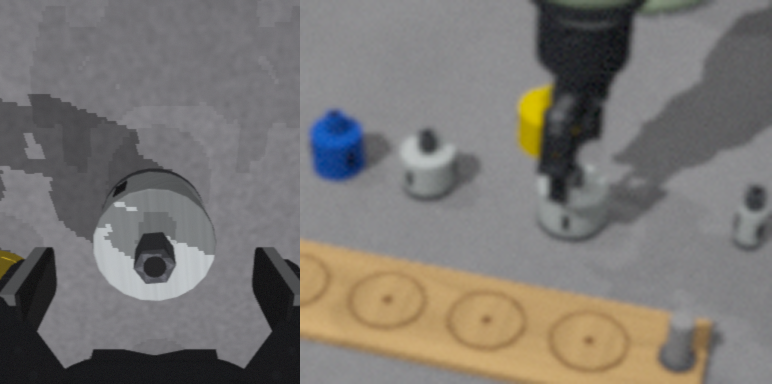

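The pictures suggest the fingertips closed on top of the cup (tips higher than the text says), so the TCP must go lower. I'll check this by projecting into the scene view.

```bash
python3 - <<'E'
from h import *
r=manip.capture('scene'); w=manip.capture('wrist'); s=manip.sense(); print(s['position'],s['orientation'])
def pr(r,p):
    T=np.linalg.inv(r['pose']); c=r['K']@(T[:3,:3]@p+T[:3,3]); return (c[:2]/c[2]).round(1)
for x in (.503,.515):
  for z in (.01,.02,.03,.04,.05,.06): print(x,z,pr(r,np.array([x,.0765,z])))
for z in (.02,.03,.04,.05,.06): print('wrist',z,pr(w,np.array([.459+.0427,.0875,z])),pr(w,np.array([.459+.0427,.0655,z])))
print('cup from nut',ray(w,254,266,.058))
im=r['img'][150:220,260:320]; cv2.imwrite('pics/s4.png',cv2.cvtColor(cv2.resize(im,(600,700)[:2] if 0 else (510,595),interpolation=cv2.INTER_CUBIC),cv2.COLOR_RGB2BGR))
E
```

```text
[0.4597001  0.07641748 0.03518964] [0.00280161 0.70786518 0.706334   0.00336372]
0.503 0.01 [286.6 211.7]
0.503 0.02 [286.8 208.7]
0.503 0.03 [286.9 205.8]
0.503 0.04 [287.1 202.8]
0.503 0.05 [287.3 199.7]
0.503 0.06 [287.5 196.6]
0.515 0.01 [285.2 214.8]
0.515 0.02 [285.3 211.9]
0.515 0.03 [285.5 208.9]
0.515 0.04 [285.7 205.9]
0.515 0.05 [285.9 202.9]
0.515 0.06 [286.  199.8]
wrist 0.02 [333.1 210.3] [330.5 248.4]
wrist 0.03 [337.8 217.2] [334.9 257.1]
wrist 0.04 [343.1 224.8] [339.8 266.8]
wrist 0.05 [349.1 233.5] [345.3 277.7]
wrist 0.06 [355.8 243.3] [351.6 290.1]
cup from nut [0.4598 0.0763]
```

View pics/s4.png

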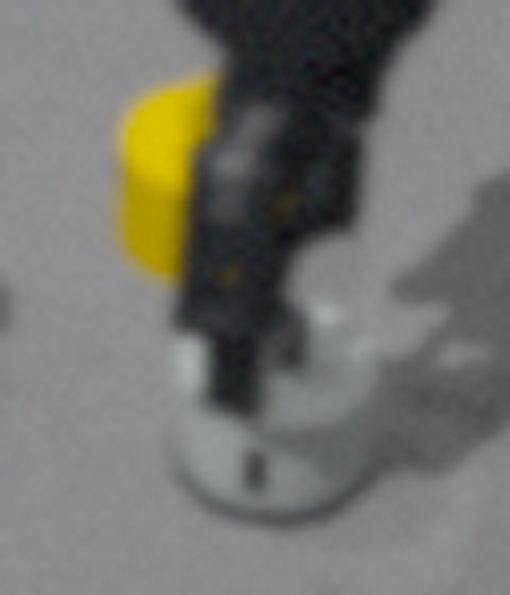

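Call:
carry_out(translation=[[0, 0, 0.015], [0, 0, 0.03], [0, 0, 0.038], [0, 0, 0.038], [0, 0, 0.038]], rotation=[[0.5, 0, -0.1], [0.5, 0, -0.1], [0.5, 0, -0.1], [0.5, 0, -0.1], [0.5, 0, -0.1]], claw=[0.085, 0.085, 0.085, 0.085, 0.085])

```text
clock: 3.98
position: [0.4597, 0.0764, -0.003]
orientation: [-0.001, 0.707, 0.707, -0.0]
ft_force: [0.4, -0.2, -0.1]
finger_gap: 0.0849
```

Call:
carry_out(translation=[[0, 0, 0], [0, 0, 0], [0, 0, 0], [0, 0, 0], [0, 0, 0]], rotation=[[0, 0, 0], [0, 0, 0], [0, 0, 0], [0, 0, 0], [0, 0, 0]], claw=[0.058, 0.052, 0.052, 0.052, 0.052], squeeze=30)

```text
clock: 4.4
position: [0.4599, 0.0764, -0.0023]
orientation: [-0.0, 0.707, 0.707, 0.0]
ft_force: [-0.0, 0.5, 6.1]
finger_gap: 0.0591
```

Call:
carry_out(translation=[[0, 0, -0.035], [0, 0, -0.075], [-0.03, 0.025, -0.075], [-0.06, 0.05, -0.075], [-0.09, 0.076, -0.075]], rotation=[[0, 0, 0], [0, 0, 0], [0, 0, 0], [0, 0, 0], [0, 0, 0]], claw=[0.052, 0.052, 0.052, 0.052, 0.052])

```text
clock: 4.82
position: [0.5372, -0.0147, 0.0743]
orientation: [0.0, 0.707, 0.707, 0.001]
ft_force: [0.1, 0.8, -2.4]
finger_gap: 0.0592
```

Call:
carry_out(translation=[[-0.03, 0.025, 0], [-0.06, 0.051, 0], [-0.09, 0.076, 0], [-0.0995, 0.084, 0], [-0.0995, 0.084, 0]], rotation=[[0, 0, 0], [0, 0, 0], [0, 0, 0], [0, 0, 0], [0, 0, 0]], claw=[0.052, 0.052, 0.052, 0.052, 0.052])

```text
clock: 5.23
position: [0.6225, -0.1181, 0.0744]
orientation: [0.001, 0.708, 0.706, 0.001]
ft_force: [-0.6, 0.2, -2.3]
finger_gap: 0.0592
```

```bash
python3 - <<'E'
from h import *
r=manip.capture('wrist'); save(r,'w5')
s=manip.sense(); print(s['clock'],s['position'].round(4),s['orientation'].round(4),s['ft_force'],s['finger_gap'])
E
```

```text
5.2833 [ 0.6215 -0.1157  0.0743] [6.000e-04 7.076e-01 7.066e-01 9.000e-04] [-0.68225795  0.89601736 -2.93237358] 0.05916248227343687
```

View pics/w5.png

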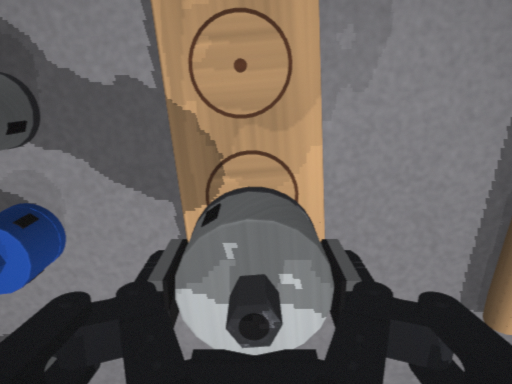

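The 60 bit is held upright, centred in the jaws over mark d. I'll lower it.

Call:
carry_out(translation=[[0.0012, 0, 0.03], [0.0012, 0, 0.055], [0.0012, 0, 0.0635], [0.0012, 0, 0.0635], [0.0012, 0, 0.0635]], rotation=[[0.1, 0, 0], [0.1, 0, 0], [0.1, 0, 0], [0.1, 0, 0], [0.1, 0, 0]], claw=[0.052, 0.052, 0.052, 0.052, 0.052])

```text
clock: 5.7
position: [0.6212, -0.1137, 0.011]
orientation: [-0.0, 0.707, 0.707, 0.0]
ft_force: [-0.1, 0.4, -2.1]
finger_gap: 0.0591
```

Call:
carry_out(translation=[[0, 0, 0], [0, 0, 0], [0, 0, 0], [0, 0, -0.035], [0, 0, -0.075]], rotation=[[0, 0, 0], [0, 0, 0], [0, 0, 0], [0, 0, 0], [0, 0, 0]], claw=[0.066, 0.08, 0.085, 0.085, 0.085])

```text
clock: 6.12
position: [0.6196, -0.1134, 0.0851]
orientation: [-0.002, 0.707, 0.707, -0.001]
ft_force: [1.1, -0.1, 1.4]
finger_gap: 0.085
```

Call:
carry_out(translation=[[0.013, -0.037, 0], [0.026, -0.075, 0], [0.039, -0.112, 0], [0.0565, -0.16, 0], [0.0565, -0.16, 0]], rotation=[[0.2, 0.2, 0], [0.2, 0.2, 0], [0.2, 0.2, 0], [0.2, 0.2, 0], [0.2, 0.2, 0]], claw=[0.085, 0.085, 0.085, 0.085, 0.085])

```text
clock: 6.53
position: [0.4539, -0.0554, 0.0863]
orientation: [-0.006, 0.707, 0.707, -0.002]
ft_force: [1.6, -0.9, 0.2]
finger_gap: 0.085
```

```bash
cat >> h.py <<'E'
def nut(name='x',zt=.058,lab='bit_48_center'):
    manip.capture('scene'); r=manip.capture('wrist'); save(r,name)   # first call: settle
    s=manip.sense(); print(s['clock'],s['position'].round(4),s['orientation'].round(4))
    for d in manip.look_for('wrist',lab)[:4]:
        x,y,w,h=[int(v) for v in d['extent']]; x,y=max(x,0),max(y,0)
        c=r['img'][y:y+h,x:x+w].astype(int)
        m=(c.max(2)<75).astype(np.uint8); n,l,st,ce=cv2.connectedComponentsWithStats(m)
        print('box',x,y,w,h,round(d['confidence'],2),'boxaxis x',ray(r,x+w/2,y+h/2,.04),'rgb',c.mean((0,1)).round())
        for i in range(1,n):
            if st[i,4]>150: 
                u,v=ce[i]+[x,y]; print('  dark',st[i].tolist(),(round(u),round(v)),ray(r,u,v,zt-.006))
E
python3 -c "
from h import *
nut('w6')"
```

```text
6.6333 [ 0.4582 -0.0562  0.0867] [-0.0046  0.7068  0.7074 -0.0012]
box 229 272 67 82 0.85 boxaxis x [ 0.461  -0.1299] rgb [ 40.  62. 111.]
  dark [28, 74, 39, 8, 176] (274, 351) [ 0.469  -0.1505]
box 226 163 72 84 0.57 boxaxis x [ 0.4601 -0.0519] rgb [127. 130. 132.]
  dark [3, 0, 55, 25, 315] (251, 170) [ 0.4537 -0.0269]
  dark [20, 39, 27, 18, 255] (259, 210) [ 0.4581 -0.0509]
  dark [26, 55, 18, 17, 232] (261, 226) [ 0.4592 -0.0611]
```

View pics/w6.png

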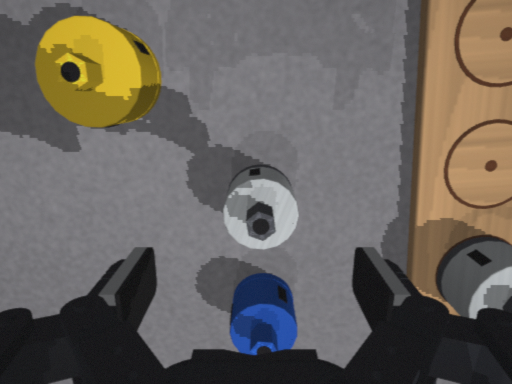

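The nut of the 48 bit is at (261,226), and blue is clear of the jaws (y ≈ -0.15).

Call:
carry_out(translation=[[-0.003, 0.002, 0.03], [-0.003, 0.002, 0.06], [-0.003, 0.002, 0.0895], [-0.003, 0.002, 0.0895], [-0.003, 0.002, 0.0895]], rotation=[[-0.5, -0.3, 0], [-0.5, -0.3, 0], [-0.5, -0.3, 0], [-0.5, -0.3, 0], [-0.5, -0.3, 0]], claw=[0.085, 0.085, 0.085, 0.075, 0.07])

```text
clock: 7.1
position: [0.4614, -0.0594, -0.0034]
orientation: [0.0, 0.707, 0.707, -0.0]
ft_force: [-0.3, -0.5, -0.4]
finger_gap: 0.07
```

Call:
carry_out(translation=[[0, 0, 0], [0, 0, 0], [0, 0, 0], [0, 0, 0], [0, 0, 0]], rotation=[[0, 0, 0], [0, 0, 0], [0, 0, 0], [0, 0, 0], [0, 0, 0]], claw=[0.05, 0.04, 0.04, 0.04, 0.04])

```text
clock: 7.52
position: [0.4626, -0.0597, -0.0018]
orientation: [0.001, 0.707, 0.707, 0.001]
ft_force: [-0.7, -0.3, 10.6]
finger_gap: 0.0476
```

Call:
carry_out(translation=[[0, 0, -0.035], [0, 0, -0.075], [0.008, 0.04, -0.075], [0.014, 0.08, -0.075], [0.021, 0.118, -0.075]], rotation=[[0, 0, 0], [0, 0, 0], [0, 0, 0], [0, 0, 0], [0, 0, 0]], claw=[0.04, 0.04, 0.04, 0.04, 0.04])

```text
clock: 7.93
position: [0.5833, -0.0387, 0.0768]
orientation: [0.003, 0.707, 0.707, 0.002]
ft_force: [0.4, 0.0, -2.2]
finger_gap: 0.0472
```

Call:
carry_out(translation=[[0.0065, 0.0316, 0], [0.0065, 0.0316, 0], [0.0065, 0.0316, 0.02], [0.0065, 0.0316, 0.04], [0.0065, 0.0316, 0.05]], rotation=[[0.4, 0.1, 0], [0.4, 0.1, 0], [0.4, 0.1, 0], [0.4, 0.1, 0], [0.4, 0.1, 0]], claw=[0.04, 0.04, 0.04, 0.04, 0.04])

```text
clock: 8.35
position: [0.6148, -0.0323, 0.0263]
orientation: [-0.0, 0.707, 0.707, 0.0]
ft_force: [-1.2, -0.9, -2.0]
finger_gap: 0.0469
```

Call:
carry_out(translation=[[0, 0, 0.008], [0, 0, 0.0153], [0, 0, 0.0153], [0, 0, 0.0153], [0, 0, 0.0153]], rotation=[[0, 0, 0], [0, 0, 0], [0, 0, 0], [0, 0, 0], [0, 0, 0]], claw=[0.04, 0.04, 0.04, 0.04, 0.04])

```text
clock: 8.77
position: [0.6152, -0.0323, 0.0117]
orientation: [-0.0, 0.707, 0.707, 0.001]
ft_force: [-1.0, 0.2, -1.8]
finger_gap: 0.0474
```

Call:
carry_out(translation=[[0, 0, 0], [0, 0, 0], [0, 0, 0], [0, 0, -0.035], [0, 0, -0.075]], rotation=[[0, 0, 0], [0, 0, 0], [0, 0, 0], [0, 0, 0], [0, 0, 0]], claw=[0.055, 0.07, 0.085, 0.085, 0.085])

```text
clock: 9.18
position: [0.6134, -0.0323, 0.0856]
orientation: [-0.002, 0.707, 0.707, -0.001]
ft_force: [1.4, -0.9, 0.8]
finger_gap: 0.0847
```

Call:
carry_out(translation=[[-0.033, -0.022, 0], [-0.066, -0.044, 0], [-0.1, -0.067, 0], [-0.133, -0.09, 0], [-0.166, -0.112, 0]], rotation=[[-0.2, -0.1, 0], [-0.2, -0.1, 0], [-0.2, -0.1, 0], [-0.2, -0.1, 0], [-0.2, -0.1, 0]], claw=[0.085, 0.085, 0.085, 0.085, 0.085])

```text
clock: 9.6
position: [0.5, -0.1995, 0.0862]
orientation: [0.0, 0.707, 0.707, -0.0]
ft_force: [0.5, -0.1, 0.1]
finger_gap: 0.0852
```

Call:
carry_out(translation=[[-0.03, -0.02, 0], [-0.06, -0.04, 0], [-0.0655, -0.044, 0], [-0.0655, -0.044, 0]], rotation=[[0, 0, 0], [0, 0, 0], [0, 0, 0], [0, 0, 0]], claw=[0.085, 0.085, 0.085, 0.085])

```text
clock: 9.93
position: [0.4543, -0.2677, 0.0867]
orientation: [0.001, 0.709, 0.705, -0.001]
ft_force: [0.4, 0.4, 0.7]
finger_gap: 0.085
```

```bash
python3 -c "
from h import *
nut('w7',lab='bit_36_center')"
```

```text
10.0333 [ 0.4565 -0.2647  0.0865] [ 4.000e-04  7.073e-01  7.069e-01 -2.000e-04]
box 228 167 54 68 0.87 boxaxis x [ 0.4566 -0.2598] rgb [106. 108. 110.]
  dark [2, 0, 46, 24, 242] (245, 175) [ 0.451  -0.2402]
  dark [13, 30, 30, 20, 275] (255, 204) [ 0.4568 -0.2579]
  dark [19, 44, 18, 17, 236] (256, 219) [ 0.4569 -0.2672]
```

View pics/w7.png

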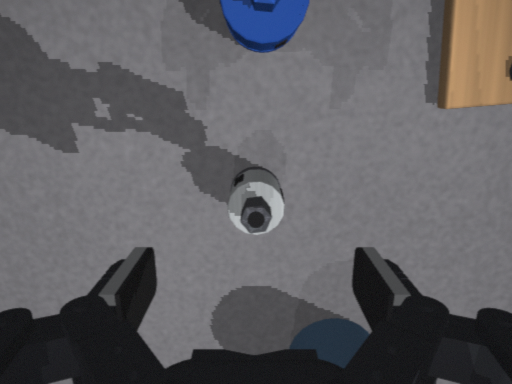

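The nut of the 36 bit is at (256,219). The mug's rim is at lower right (~333,320), close behind the gripper, so I'll grip about 5 mm towards +y and a bit higher.

Call:
carry_out(translation=[[0.004, 0, 0.03], [0.004, 0, 0.06], [0.004, 0, 0.0835], [0.004, 0, 0.0835], [0.004, 0, 0.0835]], rotation=[[0, 0, 0], [0, 0, 0], [0, 0, 0], [0, 0, 0], [0, 0, 0]], claw=[0.065, 0.06, 0.06, 0.06, 0.06])

```text
clock: 10.5
position: [0.4571, -0.2587, 0.0026]
orientation: [-0.001, 0.706, 0.708, -0.0]
ft_force: [0.9, -1.0, 0.2]
finger_gap: 0.06
```

Call:
carry_out(translation=[[0, 0, 0], [0, 0, 0], [0, 0, 0], [0, 0, 0], [0, 0, 0]], rotation=[[0, 0, 0], [0, 0, 0], [0, 0, 0], [0, 0, 0], [0, 0, 0]], claw=[0.04, 0.028, 0.028, 0.028, 0.028])

```text
clock: 10.92
position: [0.4582, -0.2586, 0.0042]
orientation: [0.0, 0.706, 0.708, 0.0]
ft_force: [-0.6, 3.0, 8.1]
finger_gap: 0.0353
```

Call:
carry_out(translation=[[0, 0, -0.04], [0, 0, -0.08], [0.037, 0.012, -0.08], [0.075, 0.025, -0.08], [0.112, 0.037, -0.08]], rotation=[[0, 0, 0], [0, 0, 0], [0, 0, 0], [0, 0, 0], [0, 0, 0]], claw=[0.028, 0.028, 0.028, 0.028, 0.028])

```text
clock: 11.33
position: [0.4958, -0.1456, 0.0863]
orientation: [0.002, 0.707, 0.708, 0.001]
ft_force: [1.4, 1.0, -1.3]
finger_gap: 0.0352
```

Call:
carry_out(translation=[[0.036, 0.02, 0], [0.072, 0.04, 0], [0.108, 0.06, 0], [0.144, 0.08, 0], [0.18, 0.1, 0]], rotation=[[0.2, 0.1, 0], [0.2, 0.1, 0], [0.2, 0.1, 0], [0.2, 0.1, 0], [0.2, 0.1, 0]], claw=[0.028, 0.028, 0.028, 0.028, 0.028])

```text
clock: 11.75
position: [0.5967, 0.0367, 0.0881]
orientation: [0.001, 0.707, 0.708, 0.001]
ft_force: [0.2, -0.4, -1.7]
finger_gap: 0.0354
```

Call:
carry_out(translation=[[0.02, 0.01, 0], [0.02, 0.01, 0], [0.02, 0.01, 0]], rotation=[[0, 0, 0], [0, 0, 0], [0, 0, 0]], claw=[0.028, 0.028, 0.028])

```text
clock: 12.0
position: [0.6071, 0.0586, 0.0892]
orientation: [0.001, 0.706, 0.709, 0.002]
ft_force: [0.3, 0.1, -0.4]
finger_gap: 0.0351
```

```bash
python3 -c "
from h import *
manip.capture('scene'); r=manip.capture('wrist'); save(r,'w8'); s=manip.sense(); print(s['position'].round(4),s['orientation'].round(4),s['finger_gap'])
"
```

```text
[0.6066 0.0559 0.089 ] [0.0009 0.7069 0.7074 0.0015] 0.03505506917735845
```

View pics/w8.png

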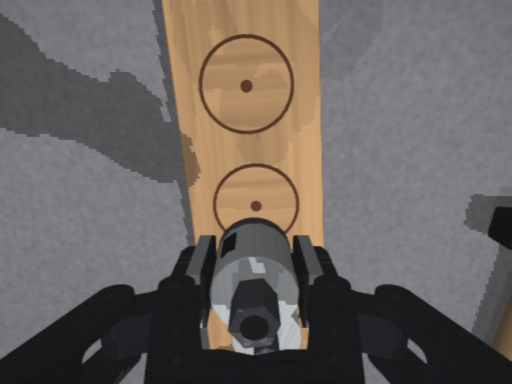

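```bash
python3 -c "
from h import *
r=manip.capture('wrist'); s=manip.sense(); print(s['position'].round(4))
print('nut',ray(r,256,328,.1428),'cup',ray(r,256,275,.1248),'a',ray(r,246,86,.012),'b',ray(r,256,206,.012))
"
```

```text
[0.6065 0.0555 0.0889]
nut [0.6074 0.0494] cup [0.6075 0.0592] a [0.6018 0.1303] b [0.6085 0.0482]
```

Call:
carry_out(translation=[[0, 0.001, 0.035], [0, 0.001, 0.062], [0, 0.001, 0.072], [0, 0.001, 0.072], [0, 0.001, 0.072]], rotation=[[0.2, 0, 0], [0.2, 0, 0], [0.2, 0, 0], [0.2, 0, 0], [0.2, 0, 0]], claw=[0.028, 0.028, 0.028, 0.028, 0.028])

```text
clock: 12.57
position: [0.6076, 0.0547, 0.0171]
orientation: [-0.0, 0.707, 0.707, -0.0]
ft_force: [0.4, -0.5, -0.6]
finger_gap: 0.0353
```

Call:
carry_out(translation=[[0, 0, 0], [0, 0, 0], [0, 0, 0], [0, 0, -0.035], [0, 0, -0.075]], rotation=[[0, 0, 0], [0, 0, 0], [0, 0, 0], [0, 0, 0], [0, 0, 0]], claw=[0.045, 0.06, 0.08, 0.085, 0.085])

```text
clock: 12.98
position: [0.606, 0.0544, 0.0913]
orientation: [-0.002, 0.707, 0.707, -0.002]
ft_force: [1.1, 1.0, 0.4]
finger_gap: 0.0848
```

Call:
carry_out(translation=[[0.028, -0.03, 0], [0.056, -0.06, 0], [0.084, -0.09, 0], [0.112, -0.12, 0], [0.14, -0.15, 0]], rotation=[[-0.2, -0.1, 0], [-0.2, -0.1, 0], [-0.2, -0.1, 0], [-0.2, -0.1, 0], [-0.2, -0.1, 0]], claw=[0.085, 0.085, 0.085, 0.085, 0.085])

```text
clock: 13.4
position: [0.4548, 0.1955, 0.0927]
orientation: [0.0, 0.708, 0.707, -0.001]
ft_force: [0.8, 1.2, -0.3]
finger_gap: 0.0851
```

Call:
carry_out(translation=[[0.024, -0.025, 0], [0.024, -0.025, 0], [0.024, -0.025, 0]], rotation=[[0, 0, 0], [0, 0, 0], [0, 0, 0]], claw=[0.07, 0.06, 0.06])

```text
clock: 13.65
position: [0.4288, 0.2213, 0.0934]
orientation: [0.0, 0.706, 0.708, -0.0]
ft_force: [0.2, -1.1, -0.2]
finger_gap: 0.0602
```

```bash
python3 -c "
from h import *
nut('w9',lab='bit_24_center')"
```

```text
13.75 [0.4305 0.2193 0.0931] [ 5.000e-04  7.077e-01  7.065e-01 -3.000e-04]
box 244 167 39 54 0.71 boxaxis x [0.4362 0.2285] rgb [86. 87. 90.]
  dark [0, 0, 35, 29, 217] (260, 176) [0.434  0.2433]
  dark [6, 20, 25, 18, 211] (261, 194) [0.4345 0.2324]
  dark [12, 34, 18, 17, 223] (264, 209) [0.4363 0.2228]
```

View pics/w9.png

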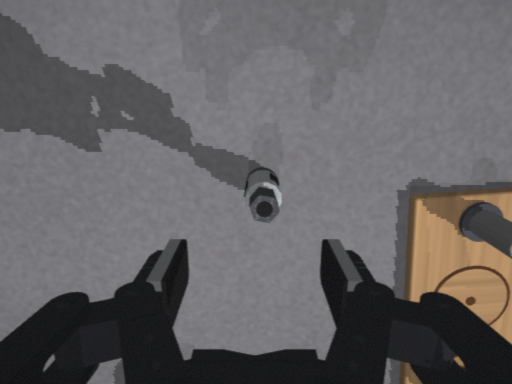

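The nut of the 24 bit is at (264,209), i.e. (0.436, 0.224).

Call:
carry_out(translation=[[0.0045, 0.0055, 0.03], [0.0045, 0.0055, 0.06], [0.0045, 0.0055, 0.091], [0.0045, 0.0055, 0.091], [0.0045, 0.0055, 0.091]], rotation=[[0, 0, 0], [0, 0, 0], [0, 0, 0], [0, 0, 0], [0, 0, 0]], claw=[0.06, 0.06, 0.06, 0.05, 0.045])

```text
clock: 14.22
position: [0.436, 0.2219, 0.0014]
orientation: [0.0, 0.709, 0.706, -0.002]
ft_force: [0.3, -0.5, 0.6]
finger_gap: 0.0448
```

Call:
carry_out(translation=[[0, 0, 0], [0, 0, 0], [0, 0, 0], [0, 0, 0], [0, 0, 0]], rotation=[[0, 0, 0], [0, 0, 0], [0, 0, 0], [0, 0, 0], [0, 0, 0]], claw=[0.03, 0.016, 0.016, 0.016, 0.016])

```text
clock: 14.63
position: [0.4371, 0.222, 0.003]
orientation: [0.001, 0.709, 0.705, -0.001]
ft_force: [0.4, -2.8, 11.8]
finger_gap: 0.023
```

Call:
carry_out(translation=[[0, 0, -0.04], [0, 0, -0.08], [-0.018, 0.033, -0.08], [-0.037, 0.066, -0.08], [-0.056, 0.099, -0.08]], rotation=[[0, 0, 0], [0, 0, -0.3], [0, 0, -0.3], [0, 0, -0.3], [0, 0, -0.3]], claw=[0.016, 0.016, 0.016, 0.016, 0.016])

```text
clock: 15.05
position: [0.5377, 0.1653, 0.0857]
orientation: [0.002, 0.707, 0.708, 0.001]
ft_force: [0.5, 0.7, -1.1]
finger_gap: 0.0231
```

Call:
carry_out(translation=[[-0.019, 0.033, 0], [-0.036, 0.064, 0], [-0.036, 0.064, 0], [-0.036, 0.064, 0]], rotation=[[0.2, 0.1, 0], [0.2, 0.1, 0], [0.2, 0.1, 0], [0.2, 0.1, 0]], claw=[0.016, 0.016, 0.016, 0.016])

```text
clock: 15.38
position: [0.6031, 0.1278, 0.0868]
orientation: [0.0, 0.708, 0.707, 0.001]
ft_force: [-0.9, 0.9, -1.0]
finger_gap: 0.0229
```

```bash
python3 -c "
from h import *
manip.capture('scene'); r=manip.capture('wrist'); save(r,'w10'); s=manip.sense(); print(s['position'].round(4),s['orientation'].round(4),s['finger_gap'])
g=r['img'][285:384,200:310].max(2)
for u,v in [(250,320),(250,330),(254,325),(254,330)]: print(u,v,ray(r,u,v,.1408))
"
```

```text
[0.6013 0.1299 0.0866] [-5.000e-04  7.064e-01  7.078e-01  5.000e-04] 0.023027290699375275
250 320 [0.6008 0.126 ]
250 330 [0.6008 0.122 ]
254 325 [0.6022 0.124 ]
254 330 [0.6022 0.122 ]
```

View pics/w10.png

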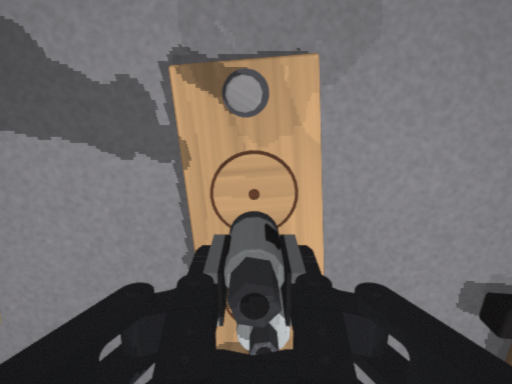

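The held nut is at (257,306), i.e. about (0.603, 0.1316), on axis over mark a. I'll lower it.

Call:
carry_out(translation=[[0, 0, 0.035], [0, 0, 0.06], [0, 0, 0.0705], [0, 0, 0.0705], [0, 0, 0.0705]], rotation=[[0, 0, 0], [0, 0, 0], [0, 0, 0], [0, 0, 0], [0, 0, 0]], claw=[0.016, 0.016, 0.016, 0.016, 0.016])

```text
clock: 15.9
position: [0.6008, 0.1308, 0.0164]
orientation: [-0.001, 0.706, 0.708, 0.0]
ft_force: [-0.1, -0.3, 0.5]
finger_gap: 0.0231
```

Call:
carry_out(translation=[[0, 0, 0], [0, 0, 0], [0, 0, 0], [0, 0, -0.035], [0, 0, -0.075]], rotation=[[0, 0, 0], [0, 0, 0], [0, 0, 0], [0, 0, 0], [0, 0, 0]], claw=[0.035, 0.05, 0.06, 0.07, 0.07])

```text
clock: 16.32
position: [0.5992, 0.1303, 0.0905]
orientation: [-0.002, 0.706, 0.708, -0.001]
ft_force: [1.8, -0.1, 0.6]
finger_gap: 0.0701
```

Call:
carry_out(translation=[[-0.02, 0, -0.04], [-0.05, 0, -0.08], [-0.08, 0, -0.12], [-0.1, 0, -0.13], [-0.1, 0, -0.13]], rotation=[[0, 0, 0], [0, 0, 0], [0, 0, 0], [0, 0, 0], [0, 0, 0]], claw=[0.085, 0.085, 0.085, 0.085, 0.085])

```text
clock: 16.73
position: [0.6023, 0.0237, 0.2264]
orientation: [0.002, 0.708, 0.706, 0.001]
ft_force: [1.0, -0.6, -0.2]
finger_gap: 0.0852
```

```bash
python3 -c "
from h import *
manip.capture('scene'); r=manip.capture('wrist'); save(r,'w11'); s=manip.sense(); print(s['clock'],s['position'].round(4))
"
```

```text
16.8333 [0.6006 0.0291 0.2219]
```

View pics/w11.png

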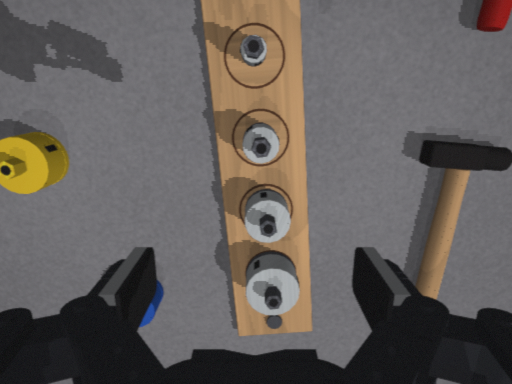

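All four stand in order. Nut tops are at (254,45), (262,148), (269,227) and (273,296). I'll check them against the marks and hand in.

```bash
python3 -c "
from h import *
r=manip.capture('wrist')
M=dict(a=(.6019,.1317),b=(.6083,.0498),c=(.6149,-.0322),d=(.6212,-.1142))
ok=True
for n,p in zip('abcd',[(254,45),(262,148),(269,227),(273,296)]):
    e=ray(r,*p,.069)-M[n]; ok&=np.hypot(*e)<.008; print(n,(e*1000).round(1))
s=manip.sense(); print(s['clock'],s['ft_force'].round(1),s['qvel'].round(3),ok)
if ok: manip.finish_job(); print('handed in')
"
```

```text
a [-1.5  5.5]
b [-0.6  0.9]
c [0.2 5.6]
d [-0.9 10.4]
16.8833 [ 0.2  1.1 -0.4] [-0.023  0.028 -0.008  0.008 -0.001 -0.005 -0.003] False
```

The arm was still settling between the picture and that calibration, so I'll re-measure with nut centroids and pose from one picture.

```bash
python3 -c "
from h import *
r=manip.capture('wrist'); print(manip.sense()['position'].round(4))
im=r['img']; im2=cv2.cvtColor(im,cv2.COLOR_RGB2BGR)
cv2.imwrite('pics/w12.png',cv2.resize(im2[0:340,190:330],None,fx=1.76,fy=1.76,interpolation=cv2.INTER_CUBIC) if 0 else np.hstack([cv2.resize(im2[0:170,190:330],(480,583),interpolation=cv2.INTER_CUBIC)[:,60:420],cv2.resize(im2[170:340,190:330],(480,583),interpolation=cv2.INTER_CUBIC)[:,100:460]]))
M=dict(a=(.6019,.1317),b=(.6083,.0498),c=(.6149,-.0322),d=(.6212,-.1142))
T=np.linalg.inv(r['pose'])
for n,(x,y) in M.items():
    c=r['K']@(T[:3,:3]@np.array([x,y,.07])+T[:3,3]); print(n,'expected nut top',(c[:2]/c[2]).round(1))
"
```

```text
[0.5997 0.0312 0.22  ]
a expected nut top [257.1  53.6]
b expected nut top [263.7 151. ]
c expected nut top [269.5 234.6]
d expected nut top [274.3 307.2]
```

View pics/w12.png

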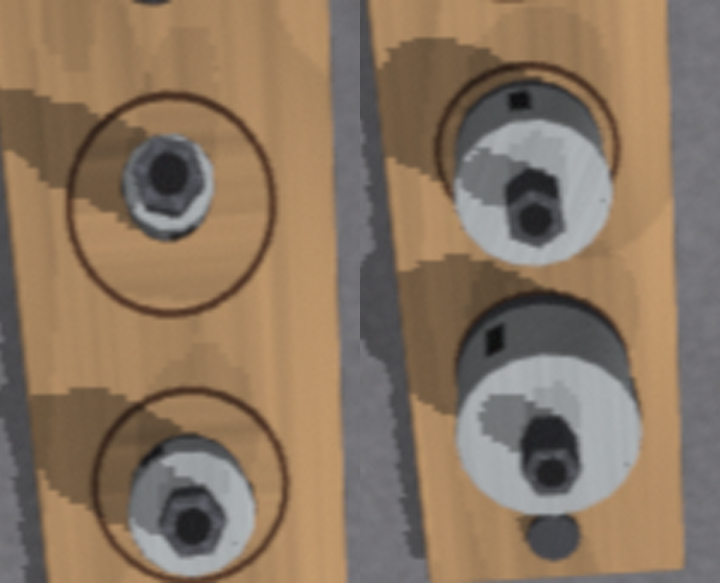

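From this single picture the nuts are at (256.5,51), (263.5,152.5), (270.5,233.3) and (274.8,307). Expected positions are (257,54), (264,151), (270,235) and (274,307), so every bit is within about 3 mm.

```bash
python3 -c "
from h import *
manip.finish_job(); print(manip.sense()['clock'])"
```

```text
the job is handed in; nothing more can be done
the job is handed in; nothing more can be done
```

The four core bits stand upright on the board in order of diameter from the post: 24 mm on mark_a, 36 mm on b, 48 mm on c and 60 mm on d. I handed the job in at about 17 s on the robot's clock. The robot never went near the jar or touched the yellow and blue look-alikes.

- **Final check:** measured from one wrist picture with the arm clear, all four nuts were within about 3 mm of their mark centres. The limit is 14 mm.
- **A check that disagreed:** the check before it showed up to 10 mm error on mark d. It combined pixels from one picture with the camera pose of a later one, while the arm was still settling, so I measured again.
- **A first grasp that failed:** my first try at the 60 mm bit closed the fingertips on top of the cup, with a wrist reading of 49 N (limit 120 N). I couldn't tell how much of that counted as body pressure, which has a 40 N limit. In the pictures the fingertips sat roughly 15–20 mm behind the TCP, not 17 mm ahead as the text says, so I gripped lower from then on and had no more trouble.

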